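Release the mended parcel fob from the screw press

TASK

The glued parcel fob has set in the little screw press: unscrew the handwheel (anticlockwise from above), letting your hand rise with it so that you neither push nor pull on the spindle, until its collar is nipped up snug against the stop bar, but not forced. Leave the screw up there, draw the freed fob out of the front of the press, and lay it gently down flat in the middle of the empty slate coaster. Leave the car key and everything else where it is.

Things in the scene. Friction and masses are not known exactly. Their poses are not given: they have to be found in the camera images.
- press: Grey screw press, fixed. Origin: underside centre of its bed; z up, front is -x; the stem axis is x=y=0 here. Bed 120 (x) x 124 (y) x 14 mm. Two columns (14 mm dia) at y=+-50 mm carry a bridge 30 (x) x 124 (y) mm from z=69 to 83 mm; a 28 mm boss on it reaches z=89 mm. The handwheel stands above the bridge.
- wheel_rim (a point): Centre of the black handwheel on the stem axis, at mid-height of its rim; z up, turns and rises with the wheel. Rim 60 mm outside diameter, 14 mm high, 3 steel bars across it; its middle is 122 mm above the table at the start. It can be gripped across the rim from above at any yaw.
- spindle: The screw that the handwheel turns (origin on the stem axis, 122 mm under the rim's middle). Turned anticlockwise from above, stem and wheel rise together: it rises 5 mm per rad (31.4 mm per turn) without backlash; running torque about 0.1 N m (0.15 N m at first, with the foot pressing; 0.04 N m more per rad/s); it stays where it is left. The collar meets the stop after 1.4 to 2.8 rad: plan for two grips.
- hub (a joint): Axial give of the handwheel on its stem, m, positive up: a spring of 5 N per mm, 0 when the hand neither pulls nor pushes (its own weight is 0.3 mm). More than 4 mm either way (20 N) overloads the spindle: a hand that does not rise with the wheel does this.
- stem: The rising steel stem; does not turn. Its origin coincides with the press origin at the start, so its height is the rise so far. Under it a sprung round foot (40 mm dia) presses the fob to the bed with about 8 N and lets go after 3 mm of rise. Its collar (26 mm dia, 8 mm thick, top 44 mm above the table at the start) is what meets the stop.
- stop_mid (a point): Where the bridge holds the stem (69 mm above the press origin, fixed). Below it an aluminium stop bar with a black buffer ring is clamped on the columns, 7 to 14 mm above the collar at the start: it differs each time and is not measured. Stiff: 0.1 rad past contact adds 50 N and 0.25 N m. Snug: 0.15 to 0.5 N m above running torque, for 0.2 s; 0.6 N m (120 N) is forcing.
- fob: Flat plastic fob 120 (x) x 36 (y) x 10 mm, about 50 g. Origin: underside centre; z up, x along its length, dark round mark near its front end (x=-60). It starts on the bed (underside 14 mm over the table), 40 mm in front of the stem axis, parallel to the press: its front 40 mm jut past the bed. Grip that part across its width from above, about 40 mm in front of its origin, clear of the wheel.
- coaster_empty: Square slate coaster 110 x 110 x 7 mm with nothing on it, fixed. Origin: centre of its underside.
- coaster_key: An equal coaster, fixed, with the car key on it. Origin: centre of its underside.
- car_key: Car key, 75 x 32 x 14 mm, lying on its coaster. Origin: underside. To be left alone.
- thermometer: Steel dial thermometer on a foot, 70 mm wide, 100 mm high. Origin: underside. Bystander.
- trinket_box: Round ceramic box with lid, 86 mm dia, 50 mm high. Origin: underside. Bystander.
- glue_bottle: White bottle, 32 mm dia, 90 mm high, behind the press. Origin: underside. Bystander.
- candle_jar: Jar, 70 mm dia, 70 mm high. Origin: underside. Bystander.
- pen: Pen, 140 x 10 x 10 mm, lying on the table. Origin: underside. Bystander.
Mind the look-alikes: they are no part of the job. Leave any brown or orange look-alike of the press alone.

How it is judged:
By the outcome, as a careful person would: the job done as asked, in the order asked, and still so for the second after the job is handed in, with the robot touching nothing.
It also fails if it takes over 72 s, if anything falls off the work surface, if the arm or the gripper's body presses on something with over 40 N, if the wrist force passes 120 N, or if a joint passes its speed limit or range.

ROBOT

A 6-joint arm with a two-finger parallel gripper is mounted at the origin on the work surface. World frame = base frame: x ahead of the robot, y to its left, z up, the work surface at z = 0. Lengths are in mm, angles in rad, forces in N, time in s.
With the tool pointing down it reaches from about 275 to 750 mm from the base axis. Payload 10.2 kg.
Tool frame: the origin (TCP) lies midway between the tips of the shut fingers; the grasp point (between the pads) lies 19 mm behind it (ctrl.grasp_offset is the distance from the TCP to the grasp point, in mm); z points along the fingers, y is the line along which they close (so a half turn about z gives the same grasp; the last joint's range is limited). The gripper opens to 85 mm and grips with 20 to 120 N. Pads are 22 mm wide; open, the fingers measure 114 mm over their backs; the gripper's body (76 mm by 85 mm) begins 54 mm behind the grasp point. The pads swing forward as they close: fully open they stand 13 mm farther back than shut.
Start: joints at [-1.42, 0.313, 1.498, -0, 1.331, -0.223], TCP at [191.694, -488.758, 231.294] pointing down, gripper open.
Joint ranges: [-2.94, 2.94], [-0.97, 2.17], [0.19, 2.56], [-1.23, 4.37], [0.02, 3.11], [-2.88, 2.88]. Speed limits (rad/s): [2.39, 2.39, 3.01, 3.14, 3.14, 3.14].

INTERFACE

Orientations are given as a unit quaternion [w, x, y, z].
In Python, from rig import ctrl, viewer, models gives the robot as it stands. The module is installed in compiled form; this text tells all that it offers.
- The arm moves only by the shell command python3 -m pendant 'ROWS' [OPENING] [FORCE]. ROWS is text: rows parted by semicolons, each of 4 numbers parted by spaces: the shift along the tool's x, y, z in m, then the turn about the tool's z in rad. In form: x y z yaw; .... A call has 1 to 10 rows; each row shifts and turns the commanded pose from where the row before left it, along the tool's axes as they then stand; what a row does not reach is not made up. A row lasts 1/8 s, in which the tool goes at most 62.5 mm and 10.7 degrees, less where a joint would pass 70% of its speed; a pose out of reach is approached as far as the arm can. A call is refused whole if a number of a shift passes 0.0625 or a number of a turn 0.188, either way. A call with a gripper value outside its range is refused whole. OPENING is the opening, from 0 (shut) to 1 (fully open), set as the call begins (- or left out, the last holds). The fingers move at their own pace and stop on an object; FORCE is the grip in N (left out, the last holds). Time passes only in rows, so rows that do not move let the fingers close. It gives the time, the measured TCP pose, the force, the opening and the grip force at its end, in the units of the state.
- ctrl.sense(): the state, without advancing time (a new reading comes with each control period).
- viewer.capture(name): name is "side" or "top"; returns a dict with "color" (400x640x3 uint8, red, green, blue), "vertical_fov" (degrees; the focal length in pixels is half the picture's height over the tangent of half this angle, whatever the lens; pixels are square), "cx", "cy" (the principal point, pixels), "dist" ([k1, k2, p1, p2, k3] as OpenCV has them; the pictures are not rectified), "pose" (4x4, takes a point from camera to world coordinates). Camera axes: x right, y down, z forward; pixel columns grow to the right and rows downward; lengths in mm; the calibration is good to about 2 mm. A picture is of the moment at which its call begins. There is no depth.
- ctrl.finish_job(): hands the job in; it is judged then, once.
Trained networks look in the newest picture that a camera, given by its name, has taken for a name from the list of things; names that differ only in an ending like _2 or _b are one class to them, and where a whole thing is asked for, a point or a joint stands for the part that bears it (a point fixed in the world has none). Each returns a list of dicts, best first, with "p" (0 to 1); they miss things now and then, are a little off and sometimes report something else, mostly with a low value. They report only what shows in the picture. A call takes as long as a camera call. They do not tell look-alikes from the thing itself.
- models.boxes_of(camera, query): "at" ([x, y, z] in mm, in world coordinates, good to about 4 mm: the middle of the surface that is visible of it).
The state is a dict: "time_s": time; "joints": joint angles; "dq": joint speeds; "tau": joint torques, N m; "eef_pos": TCP position; "ee_rot": TCP orientation; "force": force on the tool from outside, world axes, zero at the start; "wrist_torque": the same for the moment, N m; "grip_width": opening from 0.0 (shut) to 1.0 (fully open); "grip_force": force on a finger pad.
Only numpy, scipy, OpenCV 4.12 (cv2) and the standard library are available. Lean on these libraries where they do the work, as an engineer would, in place of code of your own. Each camera call takes 0.05 s, during which the arm holds its last target. There are 200 camera calls.

## Working session

There is one attempt and no reset: what is moved stays moved. The work goes in short steps, Python scripts to look and compute and a shell command to move; the robot and the scene stay as the last step left them, time stands still between calls to the robot, and variables do not carry over. Pictures are saved under pics/ and viewed, at most 10 in all, crops included, and the job is handed in when it is done.

```bash
mkdir -p pics
python3 - <<'E'
from rig import ctrl, viewer, models
import cv2,numpy as np
print(ctrl.sense(), ctrl.grasp_offset)
for c in ("side","top"):
    d=viewer.capture(c); cv2.imwrite(f"pics/{c}0.png",d["color"][:,:,::-1])
    print(c,d["vertical_fov"],d["cx"],d["cy"],d["dist"],np.round(d["pose"],3).tolist())
    for q in ("press","wheel_rim","fob","coaster_empty","coaster_key","car_key","stem"):
        print(q,[(np.round(r["at"]).tolist(),round(r["p"],2)) for r in models.boxes_of(c,q)][:4])
E
```

```text
{'time_s': 0.0, 'joints': array([-1.42040184e+00,  3.13463821e-01,  1.49844572e+00,  1.08420651e-05,
        1.33099485e+00, -2.23399504e-01]), 'dq': array([-0.00110842,  0.0002149 , -0.0006143 ,  0.00027331,  0.00037267,
        0.00074678]), 'tau': array([-1.75764853e-03, -4.12262034e+01, -2.59743083e+01, -3.25838328e-04,
        4.10319393e-03, -1.94456010e-05]), 'eef_pos': array([ 191.65563282, -488.48983734,  230.72475287]), 'ee_rot': array([-6.55237655e-04,  9.82585565e-01,  1.85809521e-01,  2.91970198e-05]), 'force': array([ 0.39672677, -0.13169421,  0.09951887]), 'wrist_torque': array([ 0.01572098, -0.00610716, -0.00875561]), 'grip_force': 0.0, 'grip_width': 1.0015168452679388} 18.700000000000003
side 51.440732185170475 317.5078166753663 196.32246739805612 [-0.01867586  0.          0.          0.          0.        ] [[-0.996, -0.076, 0.055, 420.834], [-0.093, 0.728, -0.679, 772.106], [0.012, -0.681, -0.732, 940.286], [0.0, 0.0, 0.0, 1.0]]
press [([211.0, 314.0, 13.0], 0.84), ([268.0, -259.0, 14.0], 0.81), ([544.0, -25.0, 10.0], 0.61)]
wheel_rim [([197.0, 299.0, 130.0], 0.89)
[... 488 characters left out ...]
.0, -0.01, -0.007, 0.546], [0.009, -0.107, -0.994, 1402.206], [0.0, 0.0, 0.0, 1.0]]
press [([537.0, -48.0, 15.0], 0.97), ([206.0, 288.0, 12.0], 0.97), ([381.0, -420.0, 13.0], 0.81), ([261.0, -291.0, 18.0], 0.66)]
wheel_rim [([197.0, 299.0, 129.0], 0.84), ([542.0, -45.0, 123.0], 0.78), ([384.0, -429.0, 130.0], 0.66), ([248.0, -274.0, 125.0], 0.56)]
fob [([484.0, -45.0, 21.0], 0.56)]
coaster_empty [([771.0, 15.0, 59.0], 0.28)]
coaster_key [([518.0, 270.0, 5.0], 0.75), ([347.0, 190.0, 11.0], 0.45)]
car_key [([508.0, 270.0, 21.0], 0.48), ([486.0, -230.0, 7.0], 0.37)]
stem [([537.0, -48.0, 126.0], 0.87), ([385.0, -431.0, 125.0], 0.8), ([250.0, -274.0, 125.0], 0.73), ([201.0, 297.0, 130.0], 0.69)]
```

View pics/side0.png

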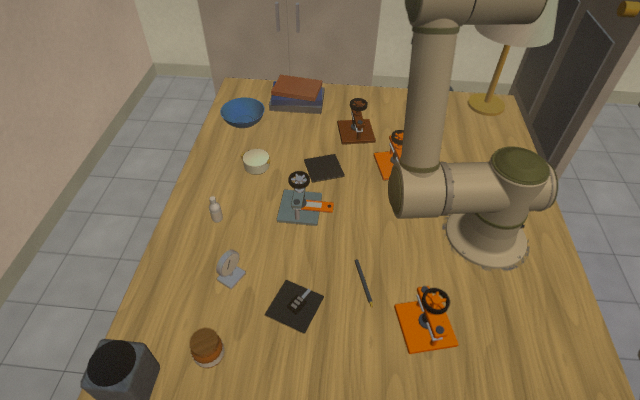

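View pics/top0.png

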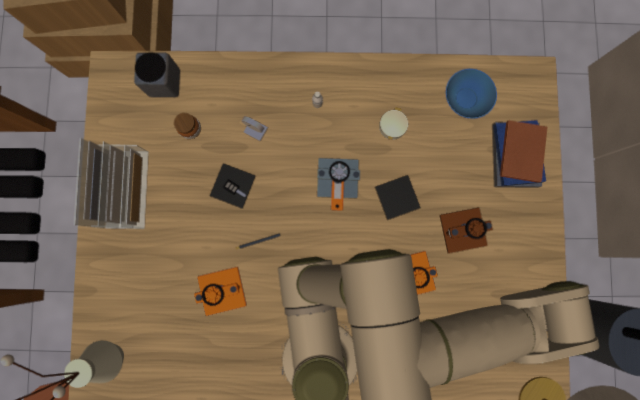

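Side view: the grey press is at about (300,200), with the orange fob jutting towards the robot at (320,206) and the empty coaster at (324,168). In the top view the press is at (339,178) and the coaster at (398,197). Next I'll measure these by segmentation.

```bash
cat > h.py <<'E'
from rig import ctrl, viewer, models
import cv2,numpy as np
def cam(c):
    d=viewer.capture(c); f=200/np.tan(np.radians(d["vertical_fov"]/2))
    d["K"]=np.array([[f,0,d["cx"]],[0,f,d["cy"]],[0,0,1.]]); d["D"]=np.array(d["dist"],float); d["pose"]=np.array(d["pose"]); return d
def plane(d,uv,z):
    n=cv2.undistortPoints(np.array(uv,float).reshape(-1,1,2),d["K"],d["D"])[:,0]
    r=np.c_[n,np.ones(len(n))]@d["pose"][:3,:3].T; o=d["pose"][:3,3]
    return o+r*((z-o[2])/r[:,2])[:,None]
def proj(d,P):
    T=np.linalg.inv(d["pose"]); return cv2.projectPoints(np.array(P,float).reshape(-1,1,3),cv2.Rodrigues(T[:3,:3])[0],T[:3,3],d["K"],d["D"])[0][:,0]
def seg(d,fn,P,R):
    h=cv2.cvtColor(d["color"],cv2.COLOR_RGB2HSV); m=fn(*[h[:,:,i].astype(int) for i in range(3)]).astype(np.uint8)
    z=np.zeros_like(m); u=proj(d,[P])[0]; cv2.circle(z,tuple(int(x) for x in u),R,1,-1); m&=z
    n,l,s,_=cv2.connectedComponentsWithStats(m); k=1+np.argmax(s[1:,4]); 
    return max(cv2.findContours((l==k).astype(np.uint8),0,1)[0],key=cv2.contourArea), s[k,4]
def rect(d,cnt,z):
    P=plane(d,cnt.reshape(-1,2),z)[:,:2].astype(np.float32); (c,s,a)=cv2.minAreaRect(P); return np.round(c,1),np.round(s,1),round(a,1)
E
python3 - <<'E'
from h import *
for c in("side","top"):
    d=cam(c)
    k,n=seg(d,lambda h,s,v:(v<75),[482,-226,7],32); print(c,"coaster",n,rect(d,k,7))
    k,n=seg(d,lambda h,s,v:(h<18)&(s>200)&(v>120),[470,-42,24],25); print("fob",n,rect(d,k,24))
    k,n=seg(d,lambda h,s,v:(v<70),[540,-42,122],16); print("rim",n,rect(d,k,126))
    k,n=seg(d,lambda h,s,v:(h>85)&(h<115)&(s>30)&(v>60)&(v<170),[545,-42,14],40); print("bed",n,rect(d,k,14))
    u=proj(d,[510,-42,60])[0].astype(int); 
    globals()[c]=cv2.resize(d["color"][u[1]-37:u[1]+38,u[0]-50:u[0]+50],(800,600),interpolation=cv2.INTER_CUBIC)
    print(u)
cv2.imwrite("pics/crop.png",np.vstack([cv2.resize(side,(400,300)),cv2.resize(top,(400,300))])[:,:,::-1])
E
```

```text
side coaster 887 (array([ 504.9, -210.3]), array([162.2, 126. ]), 23.1)
fob 154 (array([485.4, -38. ]), array([91.7, 35.5]), 6.0)
rim 226 (array([533.1, -47.2]), array([76.5, 65.9]), 35.5)Traceback (most recent call last):
  File "<stdin>", line 7, in <module>
  File "h.py", line 15, in seg
    n,l,s,_=cv2.connectedComponentsWithStats(m); k=1+np.argmax(s[1:,4]);
                                                     ~~~~~~~~~^^^^^^^^^
    return _wrapfunc(a, 'argmax', axis=axis, out=out, **kwds)
    return bound(*args, **kwds)
ValueError: attempt to get argmax of an empty sequence
```

Run:
```python
from h import *
for c in("side","top"):
    d=cam(c)
    def t(nm,*a,z):
        try: k,n=seg(d,*a); print(c,nm,n,rect(d,k,z))
        except Exception as e: print(nm,"none")
    t("coaster",lambda h,s,v:(v<75),[482,-226,7],24 if c=="top" else 22,z=7)
    t("fob",lambda h,s,v:(h<18)&(s>200)&(v>120),[470,-42,24],25,z=24)
    t("rim",lambda h,s,v:(v<60),[540,-42,122],16,z=126)
    t("bed",lambda h,s,v:(h>75)&(h<120)&(s>20)&(v>60)&(v<200),[545,-42,14],45,z=14)
    u=proj(d,[510,-42,60])[0].astype(int); hsv=cv2.cvtColor(d["color"],cv2.COLOR_RGB2HSV)
    b=proj(d,[590,-90,14])[0].astype(int); print(u,"bedcol",hsv[b[1],b[0]])
    globals()[c]=cv2.resize(d["color"][u[1]-37:u[1]+38,u[0]-50:u[0]+50],(400,300),interpolation=cv2.INTER_CUBIC)
cv2.imwrite("pics/crop.png",np.vstack([side,top])[:,:,::-1])
```

```text
side coaster 801 (array([ 493. , -222.3]), array([129.1, 112.2]), 21.8)
side fob 156 (array([485.3, -42.1]), array([39.1, 88.7]), 87.3)
side rim 165 (array([539.2, -43. ]), array([55.4, 67.5]), 8.0)
side bed 69 (array([585.6, -51.7]), array([ 25.6, 107.7]), 0.4)
[309 196] bedcol [ 74  32 105]
top coaster 1223 (array([ 486.2, -231.4]), array([108.6, 109.3]), 20.4)
top fob 98 (array([463.5, -46.3]), array([36.2, 30.1]), 0.3)
top rim 141 (array([541.9, -47.9]), array([59.7, 56.2]), 0.5)
top bed 849 (array([543.5, -49.2]), array([122.1, 113.4]), 88.5)
[336 186] bedcol [100  39  98]
```

View pics/crop.png

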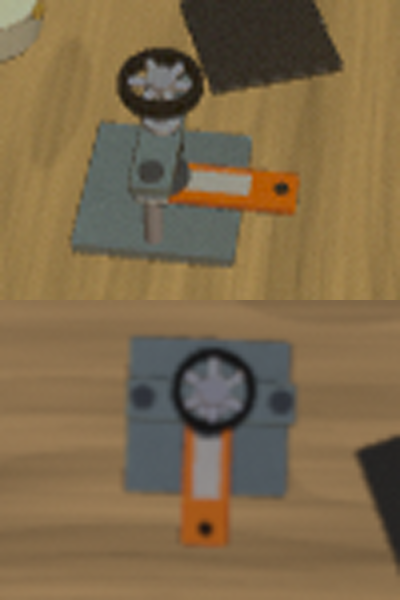

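The crop shows the black rim over the grey press, with the fob straight out of its front. The wheel axis is at about (540.5,-45.5), the press yaw is about -0.025, and the coaster is at about (487,-228), turned 20°. The current tool yaw leaves enough joint-6 range to turn the wheel fully in one grip, so I'll move over it now.

```bash
python3 -m pendant '0.038 -0.022 0 0;0.038 -0.022 0 0;0.038 -0.022 0 0;0.038 -0.022 0 0;0.038 -0.022 0 0;0.038 -0.022 0 0;0.038 -0.022 0 0;0.038 -0.022 0 0;0.038 -0.022 0 0;0.038 -0.022 0 0' 1 60; python3 -m pendant '0.036 -0.022 0 0;0.035 -0.022 0 0;0.0355 -0.021 0 0;0 0 0 0;0 0 0 0'
```

```text
time_s: 2.2
eef_pos: [465.9, -143.9, 231.4]
ee_rot: [0.0, 0.983, 0.186, 0.0]
force: [0.3, -0.5, -0.2]
grip_width: 1.001
grip_force: 0.0
time_s: 2.82
eef_pos: [540.3, -46.0, 231.2]
ee_rot: [0.0, 0.983, 0.186, -0.0]
force: [0.7, -0.4, -0.4]
grip_width: 1.004
grip_force: 0.0
```

```bash
python3 -m pendant '0 0 0.025 0;0 0 0.025 0;0 0 0.025 0;0 0 0.02 0;0 0 0.02 0;0 0 0.017 0;0 0 0 0'; python3 -m pendant '0 0 0 0;0 0 0 0;0 0 0 0' 0.72 25
python3 - <<'E'
from h import *
d=cam("side"); u=proj(d,[540,-45,120])[0].astype(int)
a=cv2.resize(d["color"][u[1]-40:u[1]+40,u[0]-50:u[0]+50],(600,480),interpolation=cv2.INTER_CUBIC)
cv2.imwrite("pics/n1.png",a[:,:,::-1]); s=ctrl.sense(); print(s["joints"],s["force"],s["wrist_torque"],s["grip_width"])
E
```

```text
time_s: 3.7
eef_pos: [539.7, -46.5, 98.6]
ee_rot: [-0.0, 0.983, 0.185, -0.001]
force: [0.8, -0.3, 0.0]
grip_width: 1.004
grip_force: 0.0
time_s: 4.08
eef_pos: [541.0, -46.5, 100.1]
ee_rot: [0.001, 0.983, 0.186, 0.001]
force: [-0.3, -5.5, 2.1]
grip_width: 0.72
grip_force: 2.1
[-3.01081402e-01  4.88403898e-01  1.60925201e+00 -7.94029239e-04
  1.04202635e+00  8.96444447e-01] [ 1.02506943 -4.72346614  3.09403301] [-0.7264389  -0.13773968 -0.01461161] 0.7222305476451283
```

View pics/n1.png

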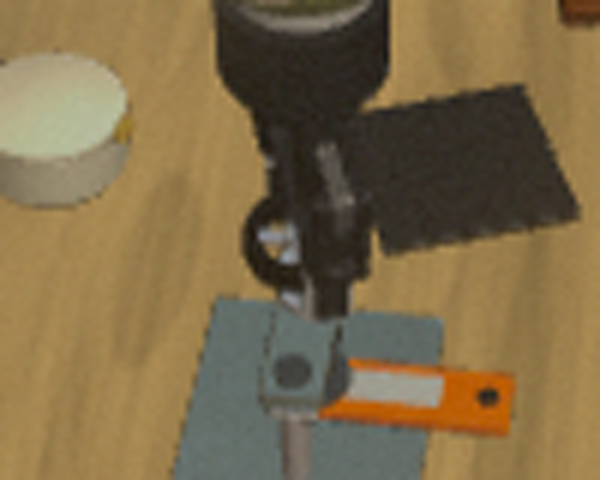

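The near finger is on the rim at about (330,230) in the crop, and the wheel looks centred between the fingers. The -5 N in y says the wheel axis lies a little further to -y, so I'll shift that way and close gently.

```bash
python3 -m pendant '0 0.0015 0 0;0 0 0 0;0 0 0 0'; python3 -m pendant '0 0 0 0;0 0 0 0;0 0 0 0;0 0 0 0' 0.6 25;  python3 -c "
from rig import ctrl;s=ctrl.sense();print(s['force'],s['wrist_torque'],s['eef_pos'],s['grip_force'])"
```

```text
time_s: 4.5
eef_pos: [540.9, -46.9, 99.1]
ee_rot: [-0.0, 0.983, 0.186, -0.0]
force: [1.0, -0.2, 0.7]
grip_width: 0.72
grip_force: 0.0
time_s: 5.0
eef_pos: [541.2, -47.4, 99.4]
ee_rot: [0.0, 0.983, 0.186, 0.0]
force: [0.0, -3.8, 2.1]
grip_width: 0.684
grip_force: 26.4
[ 0.03589421 -3.77311772  2.06646774] [-0.45537825  0.06754091 -0.13667048] [541.19359095 -47.36826346  99.40638562] 26.406940799206495
```

```bash
python3 -m pendant '0 0.0005 -0.0004 0;0 0 0 0;0 0 -0.00025 -0.05;0 0 -0.0005 -0.1;0 0 -0.0005 -0.1;0 0 -0.0005 -0.1' 0.6 50;  python3 -c "
from rig import ctrl;s=ctrl.sense();print(s['force'],s['wrist_torque'],s['eef_pos'],s['grip_force'])"
```

```text
time_s: 5.75
eef_pos: [541.3, -47.7, 101.4]
ee_rot: [0.0, 0.935, 0.356, 0.0]
force: [-0.2, -3.1, 1.6]
grip_width: 0.677
grip_force: 53.0
[-0.22433757 -3.0817071   1.57354215] [-0.31869934  0.15116478 -0.19455879] [541.26939877 -47.66326006 101.44564412] 53.02317347377539
```

```bash
python3 -m pendant '0 0 -0.0005 -0.1;0 0 -0.0005 -0.1;0 0 -0.0005 -0.1;0 0 -0.0005 -0.1';  python3 -c "
from rig import ctrl;s=ctrl.sense();print(s['force'],s['wrist_torque'],s['joints'][5])"; python3 -m pendant '0 0 -0.0005 -0.1;0 0 -0.0005 -0.1;0 0 -0.0005 -0.1;0 0 -0.0005 -0.1';  python3 -c "
from rig import ctrl;s=ctrl.sense();print(s['force'],s['wrist_torque'],s['joints'])"
```

```text
time_s: 6.25
eef_pos: [541.4, -47.8, 103.5]
ee_rot: [0.0, 0.845, 0.534, 0.0]
force: [1.2, -4.1, 1.5]
grip_width: 0.678
grip_force: 53.0
[ 1.21420277 -4.09045884  1.47911867] [-0.47873919  0.06352567 -0.16888132] 0.14035382289919443
time_s: 6.75
eef_pos: [541.6, -47.9, 105.6]
ee_rot: [0.001, 0.722, 0.691, 0.0]
force: [2.8, -4.3, 0.7]
grip_width: 0.677
grip_force: 53.0
[ 2.82402731 -4.3391542   0.69923789] [-0.59981531 -0.10442869 -0.1663987 ] [-3.03661110e-01  4.82809163e-01  1.60129120e+00 -4.12234760e-04
  1.05634140e+00 -2.59632096e-01]
```

```bash
python3 -m pendant '0 0 -0.00025 -0.05;0 0 -0.00025 -0.05;0 0 -0.00025 -0.05;0 0 -0.00025 -0.05';  python3 -c "
from rig import ctrl;s=ctrl.sense();print(s['force'],s['wrist_torque'],s['joints'][5])"
```

```text
time_s: 7.25
eef_pos: [541.8, -48.0, 106.6]
ee_rot: [0.001, 0.65, 0.76, 0.0]
force: [3.9, -3.6, 2.1]
grip_width: 0.675
grip_force: 53.0
[ 3.91669654 -3.64450623  2.12425292] [-0.72851645 -0.16450487 -0.15576543] -0.45801895122863073
```

```bash
python3 -m pendant '0 0 -0.00025 -0.05;0 0 -0.00025 -0.05;0 0 -0.00025 -0.05';  python3 -c "
from rig import ctrl;s=ctrl.sense();print(s['force'],s['wrist_torque'],s['joints'][5])"
```

```text
time_s: 7.62
eef_pos: [541.8, -48.0, 107.4]
ee_rot: [0.001, 0.592, 0.806, 0.0]
force: [3.2, -3.1, 0.8]
grip_width: 0.68
grip_force: 53.0
[ 3.2352013  -3.14341348  0.78501165] [-0.68902092 -0.20831391 -0.08832233] -0.6080311384085844
```

```bash
cat > g.py <<'E'
import sys
from rig import ctrl
s=ctrl.sense();print(s['force'].round(1),s['wrist_torque'].round(3),s['joints'][5].round(3)); sys.exit(abs(s['wrist_torque'][2])>0.2)
E
python3 -m pendant '0 0 -0.00025 -0.05;0 0 -0.00025 -0.05;0 0 0 0' && python3 g.py && python3 -m pendant '0 0 -0.00025 -0.05;0 0 -0.00025 -0.05' && python3 g.py && python3 -m pendant '0 0 -0.00025 -0.05;0 0 -0.00025 -0.05' && python3 g.py
```

```text
time_s: 8.0
eef_pos: [541.9, -48.0, 107.9]
ee_rot: [0.001, 0.551, 0.835, 0.0]
force: [3.6, -3.6, 0.8]
grip_width: 0.677
grip_force: 53.0
[ 3.6 -3.6  0.8] [-0.705 -0.302  0.122] -0.707False
```

```bash
sed -i 's/sys.exit(/sys.exit(int(/;s/>0.2)/>0.22))/' g.py
python3 -m pendant '0 0 -0.00025 -0.05;0 0 -0.00025 -0.05' && python3 g.py && python3 -m pendant '0 0 -0.00025 -0.05;0 0 -0.00025 -0.05' && python3 g.py && python3 -m pendant '0 0 -0.00025 -0.05;0 0 -0.00025 -0.05' && python3 g.py
```

```text
time_s: 8.25
eef_pos: [541.9, -48.0, 108.4]
ee_rot: [0.001, 0.508, 0.861, 0.0]
force: [4.7, -3.5, 0.7]
grip_width: 0.677
grip_force: 53.4
[ 4.7 -3.5  0.7] [-0.738 -0.328 -0.221] -0.808
```

```bash
sed -i 's/>0.22/>0.26/' g.py
python3 -m pendant '0 0 -0.00025 -0.05;0 0 -0.00025 -0.05' && python3 g.py && python3 -m pendant '0 0 -0.00025 -0.05;0 0 -0.00025 -0.05' && python3 g.py && python3 -m pendant '0 0 -0.00025 -0.05;0 0 -0.00025 -0.05' && python3 g.py
```

```text
time_s: 8.5
eef_pos: [542.0, -48.0, 108.9]
ee_rot: [0.001, 0.465, 0.886, 0.0]
force: [5.1, -2.5, 0.7]
grip_width: 0.673
grip_force: 53.4
[ 5.1 -2.5  0.7] [-0.771 -0.42  -0.146] -0.908
time_s: 8.75
eef_pos: [542.1, -47.9, 109.4]
ee_rot: [0.001, 0.42, 0.908, 0.0]
force: [4.6, -1.3, 1.2]
grip_width: 0.674
grip_force: 53.4
[ 4.6 -1.3  1.2] [-0.724 -0.458 -0.154] -1.008
time_s: 9.0
eef_pos: [542.2, -47.9, 109.9]
ee_rot: [0.001, 0.374, 0.928, 0.0]
force: [4.4, -4.1, 0.2]
grip_width: 0.677
grip_force: 53.4
[ 4.4 -4.1  0.2] [-0.701 -0.519 -0.089] -1.108
```

```bash
python3 -m pendant '0 0 -0.00025 -0.05;0 0 -0.00025 -0.05' && python3 g.py && python3 -m pendant '0 0 -0.00025 -0.05;0 0 -0.00025 -0.05' && python3 g.py && python3 -m pendant '0 0 -0.00025 -0.05;0 0 -0.00025 -0.05' && python3 g.py
```

```text
time_s: 9.25
eef_pos: [542.2, -47.8, 110.4]
ee_rot: [0.001, 0.327, 0.945, 0.0]
force: [5.3, -2.6, 0.0]
grip_width: 0.68
grip_force: 53.4
[ 5.3 -2.6  0. ] [-0.667 -0.569 -0.159] -1.208
time_s: 9.5
eef_pos: [542.3, -47.8, 111.0]
ee_rot: [0.001, 0.279, 0.96, 0.0]
force: [5.2, -2.2, -0.1]
grip_width: 0.678
grip_force: 53.4
[ 5.2 -2.2 -0.1] [-0.581 -0.647 -0.163] -1.308
time_s: 9.75
eef_pos: [542.3, -47.8, 111.5]
ee_rot: [0.002, 0.231, 0.973, -0.0]
force: [5.9, -1.7, 0.5]
grip_width: 0.677
grip_force: 53.4
[ 5.9 -1.7  0.5] [-0.605 -0.716 -0.153] -1.408
```

```bash
python3 -m pendant '0 0 -0.00025 -0.05;0 0 -0.00025 -0.05' && python3 g.py && python3 -m pendant '0 0 -0.00025 -0.05;0 0 -0.00025 -0.05' && python3 g.py && python3 -m pendant '0 0 -0.00025 -0.05;0 0 -0.00025 -0.05' && python3 g.py
```

```text
time_s: 10.0
eef_pos: [542.3, -47.7, 112.0]
ee_rot: [0.002, 0.182, 0.983, -0.0]
force: [5.5, -1.8, 0.5]
grip_width: 0.681
grip_force: 53.4
[ 5.5 -1.8  0.5] [-0.504 -0.764 -0.163] -1.508
time_s: 10.25
eef_pos: [542.4, -47.7, 112.5]
ee_rot: [0.002, 0.133, 0.991, -0.0]
force: [5.7, -0.7, -0.5]
grip_width: 0.678
grip_force: 53.5
[ 5.7 -0.7 -0.5] [-0.548 -0.792 -0.231] -1.608
time_s: 10.5
eef_pos: [542.4, -47.6, 112.9]
ee_rot: [0.002, 0.083, 0.997, -0.0]
force: [6.5, -0.0, -0.9]
grip_width: 0.678
grip_force: 53.8
[ 6.5 -0.  -0.9] [-0.451 -0.913 -0.451] -1.708
```

```bash
python3 -m pendant '0 0 -0.00005 -0.01;0 0 -0.00005 -0.01'; python3 g.py;python3 -m pendant '0 0 0 0;0 0 0 0'; python3 g.py
```

```text
time_s: 10.75
eef_pos: [542.4, -47.6, 113.0]
ee_rot: [0.002, 0.074, 0.997, -0.0]
force: [6.2, -0.8, -1.0]
grip_width: 0.682
grip_force: 53.8
[ 6.2 -0.8 -1. ] [-0.42  -0.93  -0.381] -1.726
time_s: 11.0
eef_pos: [542.4, -47.6, 113.0]
ee_rot: [0.002, 0.074, 0.997, -0.0]
force: [7.0, -0.5, -0.6]
grip_width: 0.675
grip_force: 53.6
[ 7.  -0.5 -0.6] [-0.49  -0.932 -0.354] -1.726
```

```bash
python3 -m pendant '0 0 -0.00005 -0.01;0 0 -0.00005 -0.01;0 0 -0.00002 -0.004;0 0 0 0'; python3 g.py
```

```text
time_s: 11.5
eef_pos: [542.4, -47.6, 113.1]
ee_rot: [0.002, 0.062, 0.998, 0.0]
force: [5.7, -0.9, -0.5]
grip_width: 0.676
grip_force: 53.8
[ 5.7 -0.9 -0.5] [-0.446 -0.882 -0.37 ] -1.75
```

The collar is snug, at about 0.25–0.3 N m above the running torque. Now I'll release and lift, with the stem axis at about (542,-48).

```bash
python3 -m pendant '0 0 0 0;0 0 0 0;0 0 0 0;0 0 -0.01 0;0 0 -0.03 0;0 0 -0.04 0;0 0 -0.04 0;0 0 0 0' 1 40
python3 - <<'E'
from h import *
s=ctrl.sense(); print(s["joints"].round(2),s["force"].round(1),s["wrist_torque"].round(2))
d=cam("side"); u=proj(d,[500,-45,60])[0].astype(int)
a=cv2.resize(d["color"][u[1]-40:u[1]+40,u[0]-50:u[0]+50],(600,480),interpolation=cv2.INTER_CUBIC)
cv2.imwrite("pics/n2.png",a[:,:,::-1])
k,n=seg(d,lambda h,s,v:(h<18)&(s>200)&(v>120),[470,-45,24],25); print("fob",n,rect(d,k,24))
E
```

```text
time_s: 12.5
eef_pos: [542.3, -47.9, 236.5]
ee_rot: [0.003, 0.062, 0.998, -0.001]
force: [0.3, 0.1, -0.4]
grip_width: 1.0
grip_force: 0.0
[-0.3   0.35  1.43  0.    1.35 -1.75] [ 0.3  0.1 -0.4] [0.02 0.06 0.06]
fob 162 (array([485.9, -41.4]), array([39.2, 90.3]), 88.3)
```

View pics/n2.png

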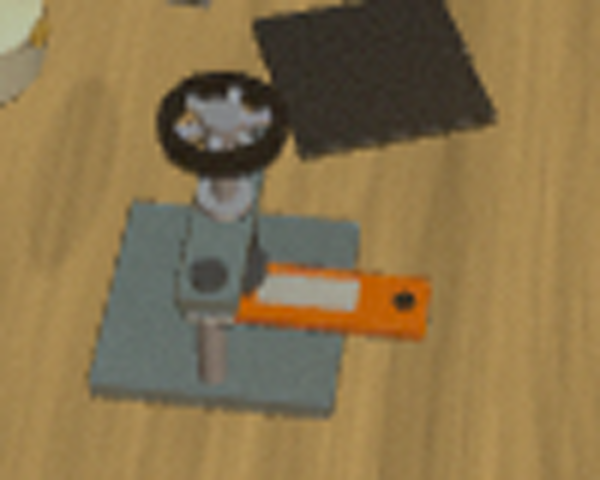

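The wheel has risen, the gap under the collar is closed, and the fob is still in place with its front end at about (430,310) in the crop. Next I'll grip the fob's jutting end.

```bash
python3 -m pendant '0.04 -0.004 0 0;0.04 -0.004 0 0;0 0 0 -0.1;0 0 0.035 0;0 0 0.035 0;0 0 0.035 0;0 0 0.035 0;0 0 0.035 0;0 0 0.03 0;0 0 0 0'; python3 g.py
```

```text
time_s: 13.8
eef_pos: [459.2, -45.1, 26.1]
ee_rot: [-0.003, 0.012, 1.0, 0.001]
force: [-0.1, 0.1, 0.1]
grip_width: 1.002
grip_force: 0.0
[-0.1  0.1  0.1] [ 0.029 -0.011  0.01 ] -1.9
```

```bash
python3 -m pendant '0 0 0.02 0;0 0 0 0;0 0 0 0;0 0 0 0;0 0 0 0;0 0 0 0' 0.5 20; python3 g.py;  python3 -m pendant '0 0 0 0;0 0 0 0;0 0 0 0' 0.2 20; python3 g.py
```

```text
time_s: 14.55
eef_pos: [461.0, -45.7, 8.1]
ee_rot: [0.0, 0.012, 1.0, -0.0]
force: [-0.4, 0.3, 0.9]
grip_width: 0.501
grip_force: 0.0
[-0.4  0.3  0.9] [ 0.029 -0.02   0.044] -1.9
time_s: 14.92
eef_pos: [460.9, -45.7, 8.0]
ee_rot: [0.0, 0.012, 1.0, -0.0]
force: [-1.6, -0.4, 4.1]
grip_width: 0.415
grip_force: 24.2
[-1.6 -0.4  4.1] [0.072 0.104 0.045] -1.9
```

```bash
python3 -m pendant '0 0 0 0;0 0 -0.0025 0;0.01 0 0 0;0.015 0 0 0;0.015 0 0 0;0 0 0 0' 0.2 40; python3 g.py;  python3 -m pendant '0.02 0 0 0;0.02 0 0 0;0.02 0 0 0;0.02 0 0 0;0 0 0 0' ; python3 g.py
```

```text
time_s: 15.68
eef_pos: [419.8, -44.6, 10.3]
ee_rot: [-0.001, 0.012, 1.0, 0.0]
force: [-0.1, 0.3, -0.2]
grip_width: 0.41
grip_force: 43.9
[-0.1  0.3 -0.2] [ 0.035 -0.002 -0.016] -1.931
time_s: 16.3
eef_pos: [340.6, -42.9, 10.5]
ee_rot: [-0.0, 0.012, 1.0, 0.0]
force: [0.1, 0.3, -0.8]
grip_width: 0.411
grip_force: 43.9
[ 0.1  0.3 -0.8] [-0.051  0.029  0.047] -2.017
```

```bash
python3 -m pendant '0 0 -0.03 0;0 0 -0.03 0;0 0 0 0.17;0 0 0 0.17;0 0 0 0.17;0 0 0 0.17;0 0 0 0.17;0 0 0 0.17;0 0 0 0.17;0 0 0 0'
python3 - <<'E'
from h import *
s=ctrl.sense(); print(s["eef_pos"],s["ee_rot"],s["joints"].round(2),s["force"].round(1),s["wrist_torque"].round(2))
d=cam("side"); 
a=cv2.resize(d["color"][110:270,220:440],(770,560),interpolation=cv2.INTER_CUBIC)
cv2.imwrite("pics/n3.png",a[:,:,::-1])
E
```

```text
time_s: 17.55
eef_pos: [341.9, -43.1, 70.6]
ee_rot: [0.0, 0.57, 0.822, 0.0]
force: [1.2, -0.2, -0.3]
grip_width: 0.409
grip_force: 43.9
[341.86752197 -43.08923045  70.63616586] [4.58641554e-04 5.69672791e-01 8.21871457e-01 9.80988735e-05] [-0.47  0.16  2.19  0.    0.78 -0.83] [ 1.2 -0.2 -0.3] [-0.01  0.02  0.01]
```

View pics/n3.png

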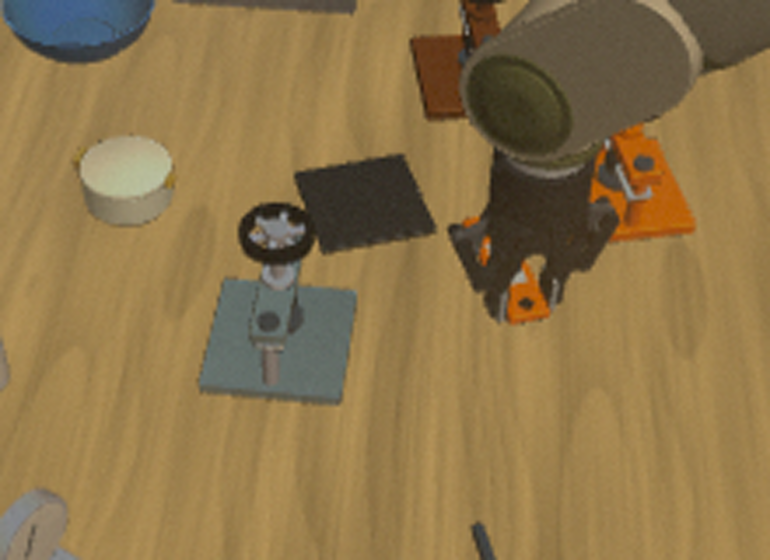

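The fob is free and held square: its marked end is at (525,305) in the crop, and the press is still at (280,330) with the wheel up. At this grip the fingertips sit about 5 mm below the fob. So I'll first rest it with the gripped end past the coaster's edge and regrip higher.

```bash
python3 -m pendant '-0.0375 0.0173 0 0;-0.0375 0.0173 0 0;-0.0375 0.0173 0 0;-0.0375 0.0173 0 0;0 0 0.03 0;0 0 0.026 0;0 0 0 0;0 0 0 0'; python3 g.py; python3 -m pendant '0 0 0.004 0;0 0 0.004 0;0 0 0.002 0;0 0 0 0'; python3 g.py
```

```text
time_s: 18.6
eef_pos: [458.8, -159.5, 15.3]
ee_rot: [0.001, 0.57, 0.822, 0.0]
force: [0.0, 0.3, -0.7]
grip_width: 0.409
grip_force: 43.8
[ 0.   0.3 -0.7] [-0.023 -0.006  0.001] -0.935
time_s: 19.1
eef_pos: [458.1, -159.2, 4.3]
ee_rot: [-0.0, 0.57, 0.821, 0.0]
force: [-0.0, -1.1, -1.0]
grip_width: 0.406
grip_force: 43.8
[-0.  -1.1 -1. ] [ 0.009  0.024 -0.034] -0.934
```

```bash
python3 -m pendant '0 0 0.001 0;0 0 0.0008 0;0 0 0 0'; python3 g.py
```

```text
time_s: 19.48
eef_pos: [458.1, -159.2, 2.6]
ee_rot: [-0.0, 0.57, 0.821, 0.0]
force: [-0.1, 0.6, -1.0]
grip_width: 0.406
grip_force: 43.8
[-0.1  0.6 -1. ] [ 0.044 -0.044 -0.013] -0.934
```

```bash
python3 -m pendant '0 0 0.0006 0;0 0 0.0005 0;0 0 0 0'; python3 g.py;python3 -m pendant '0 0 0.0005 0;0 0 0 0'; python3 g.py
```

```text
time_s: 19.85
eef_pos: [458.2, -159.2, 1.5]
ee_rot: [0.0, 0.57, 0.821, 0.0]
force: [-0.1, -0.8, -0.4]
grip_width: 0.409
grip_force: 43.8
[-0.1 -0.8 -0.4] [ 0.026  0.025 -0.03 ] -0.934
time_s: 20.1
eef_pos: [458.2, -159.2, 1.2]
ee_rot: [0.0, 0.57, 0.821, -0.0]
force: [-1.4, 0.8, 3.5]
grip_width: 0.41
grip_force: 44.3
[-1.4  0.8  3.5] [ 0.154  0.162 -0.033] -0.934
```

```bash
python3 -m pendant '0 0 0 0;0 0 0 0;0 0 -0.006 0;0 0 0 0' 0.55 30; python3 g.py;python3 -m pendant '0 0 0 0;0 0 0 0;0 0 0 0' 0.2 30; python3 g.py; python3 -m pendant '0 0 -0.004 0;0 0 -0.004 0;0 0 0 0'
python3 - <<'E'
from h import *
s=ctrl.sense(); print(s["eef_pos"],s["ee_rot"],s["grip_width"],s["force"].round(1),s["wrist_torque"].round(2))
d=cam("side"); u=proj(d,[475,-200,20])[0].astype(int)
a=cv2.resize(d["color"][u[1]-40:u[1]+40,u[0]-50:u[0]+50],(600,480),interpolation=cv2.INTER_CUBIC)
cv2.imwrite("pics/n4.png",a[:,:,::-1])
E
```

```text
time_s: 20.6
eef_pos: [458.5, -159.4, 7.5]
ee_rot: [0.001, 0.57, 0.821, 0.0]
force: [1.0, 0.0, -0.2]
grip_width: 0.551
grip_force: 0.0
[ 1.   0.  -0.2] [-0.007 -0.05   0.037] -0.934
time_s: 20.98
eef_pos: [458.3, -159.2, 7.2]
ee_rot: [0.0, 0.57, 0.821, 0.0]
force: [-1.6, 1.4, 4.4]
grip_width: 0.409
grip_force: 32.5
[-1.6  1.4  4.4] [0.013 0.111 0.016] -0.934
time_s: 21.35
eef_pos: [458.3, -159.3, 15.2]
ee_rot: [0.0, 0.57, 0.821, 0.0]
force: [-0.5, -0.4, -1.3]
grip_width: 0.41
grip_force: 31.9
[ 458.26098036 -159.28919009   15.24160764] [2.04845619e-04 5.70326409e-01 8.21418131e-01 1.30549342e-06] 0.41003297114244314 [-0.5 -0.4 -1.3] [-0.01 -0.02  0.02]
```

View pics/n4.png

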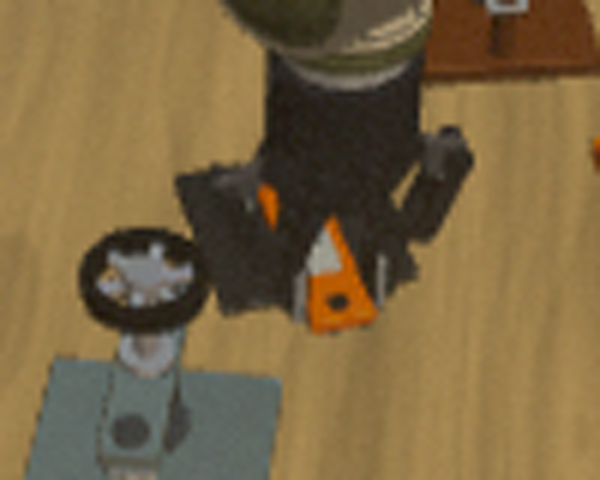

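The fob is held level, with its marked end at (338,300). Now I'll move it to the middle of the coaster and lower it.

```bash
python3 -m pendant '-0.018 0.0005 0 0;-0.0183 0.0004 0 0;0 0 0 0;0 0 0.004 0;0 0 0.002 0;0 0 0 0'; python3 g.py; python3 -m pendant '0 0 0.0008 0;0 0 0.0007 0;0 0 0 0'; python3 g.py
```

```text
time_s: 22.15
eef_pos: [471.5, -192.6, 8.8]
ee_rot: [-0.0, 0.57, 0.822, 0.0]
force: [0.2, -0.1, 0.2]
grip_width: 0.408
grip_force: 31.9
[ 0.2 -0.1  0.2] [ 0.099  0.029 -0.014] -0.975
time_s: 22.52
eef_pos: [471.7, -192.9, 7.5]
ee_rot: [-0.0, 0.57, 0.821, -0.0]
force: [-0.6, 0.7, -0.6]
grip_width: 0.404
grip_force: 31.9
[-0.6  0.7 -0.6] [ 0.057  0.013 -0.023] -0.975
```

```bash
python3 -m pendant '0 0 0.0004 0;0 0 0.0002 0;0 0 0 0'; python3 g.py; python3 -m pendant '0 0 0 0;0 0 0 0;0 0 -0.02 0;0 0 -0.03 0;0 0 -0.05 0;-0.03 0 -0.05 0;-0.05 0 -0.04 0;-0.05 0 0 0;-0.06 0 0 0;0 0 0 0' 0.6
```

```text
time_s: 22.9
eef_pos: [471.7, -192.9, 7.4]
ee_rot: [0.0, 0.57, 0.821, -0.0]
force: [-1.7, 1.7, 6.2]
grip_width: 0.411
grip_force: 32.6
[-1.7  1.7  6.2] [0.189 0.369 0.066] -0.975
time_s: 24.15
eef_pos: [537.5, -372.9, 193.7]
ee_rot: [-0.001, 0.572, 0.821, -0.0]
force: [-0.7, 1.1, -0.4]
grip_width: 0.603
grip_force: 0.0
```

Run:
```python
from h import *
im=[]
for c in("side","top"):
    d=cam(c); 
    try: k,n=seg(d,lambda h,s,v:(h<18)&(s>150)&(v>100),[486,-231,17],20); print(c,"fob",n,rect(d,k,17))
    except Exception as e: print(e)
    try: k,n=seg(d,lambda h,s,v:(v<75)|((h<18)&(s>150)&(v>100)),[486,-231,7],26); print(c,"both",n,rect(d,k,7))
    except Exception as e: print(e)
    u=proj(d,[500,-170,20])[0].astype(int)
    im.append(cv2.resize(d["color"][u[1]-40:u[1]+40,u[0]-50:u[0]+50],(375,300),interpolation=cv2.INTER_CUBIC))
cv2.imwrite("pics/n5.png",np.vstack(im)[:,:,::-1])
```

```text
side fob 217 (array([ 484. , -226.6]), array([ 36. , 126.2]), 20.9)
side both 818 (array([ 502.2, -227.9]), array([143.1, 130.4]), 22.9)
top fob 327 (array([ 486.4, -230.6]), array([ 36.2, 119. ]), 20.6)
top both 1126 (array([ 492.4, -225.8]), array([120.2, 136.4]), 42.8)
```

View pics/n5.png

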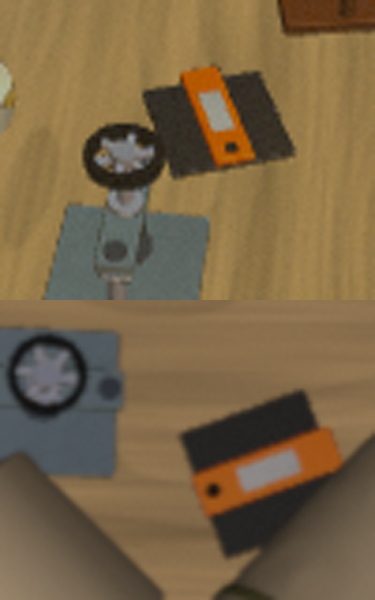

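Both views show the fob flat on the coaster, centred within about 1 mm (486.4,-230.6 against 486.2,-231.4). The wheel is up, and the arm is clear of everything.

```bash
python3 -c "
from rig import ctrl;print(ctrl.finish_job())"
```

```text
the job is handed in; nothing more can be done
None
```

The job is handed in: I unscrewed the press until its collar was snug on the stop, and the freed fob now lies flat in the middle of the empty slate coaster, about 24 s on the robot's clock.

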